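Draw the flat-gripped sensor plug from its dock and stand it in the holder cup

ROBOT

A 6-joint arm with a two-finger parallel gripper is mounted at the origin on the work surface. World frame = base frame: x ahead of the robot, y to its left, z up, the work surface at z = 0. Lengths are in m, angles in rad, forces in N, time in s.
With the tool pointing down it reaches from about 0.35 to 0.925 m from the base axis. Payload 6.4 kg.
Tool frame: the origin (TCP) lies midway between the tips of the shut fingers; the grasp point (between the pads) lies 19 mm behind it; z points along the fingers, x is the direction in which the jaws open and shut, and the axes are right-handed (so a half turn about z gives the same grasp; the last joint's range is limited). The gripper opens to 94 mm and grips with 3 to 60 N. Pads are 16 mm wide; open, the fingers measure 119 mm over their backs; the gripper's body (75 mm by 177 mm) begins 78 mm behind the grasp point.
Start: joints at [-1.406, 0.245, 1.558, -0, 1.339, -0.174], TCP at [0.216, -0.613, 0.205] pointing down, gripper open.
Joint ranges: [-3.13, 3.13], [-1.02, 2.26], [0.13, 2.54], [-0.95, 4.09], [0.21, 2.88], [-2.74, 2.74]. Speed limits (rad/s): [2.57, 2.57, 3.14, 3.14, 3.14, 3.14].

INTERFACE

Orientations are given as a unit quaternion [w, x, y, z].
In Python, from workcell import r, imaging gives the robot as it stands.
- The arm moves only by the tool arm_command, never from a script. Its argument "steps" is a list that holds one entry, the list of rows, each a list of 7 numbers: the shift along the tool's x, y, z in cm, then the turn, a rotation vector about the tool's x, y, z in degrees, then the opening in per cent of the stroke, from 0 (shut) to 100 (fully open). In form: [[[tx, ty, tz, rx, ry, rz, gripper], ...]]. A call has 1 to 10 rows; each row is the pose to reach, as a shift and turn from the pose commanded when the call began, along the tool's axes at that moment; what a row does not reach only later rows make up. A row lasts 1/8 s, in which the tool goes at most 62.5 mm and 10.7 degrees, less where a joint would pass 70% of its speed; a pose out of reach is approached as far as the arm can. A call with a gripper value outside its range is refused whole. The fingers move at their own pace and stop on an object; "squeeze" is the grip in N (left out, the last holds). Time passes only in rows, so rows that repeat a pose let the fingers close. It gives the time, the measured TCP pose, the force and the opening at its end, in the units of the state.
- r.observe(): the state, without advancing time (a new reading comes with each control period).
- imaging.grab_frame(name): name is "side" or "top" or "wrist"; returns a dict with "image" (384x512x3 uint8, red, green, blue), "mtx" (3x3 intrinsics, pixels), "world_to_cam" (4x4, takes a point from world to camera coordinates). Camera axes: x right, y up, looking along -z (the intrinsics and any distortion apply to the point x, -y, -z); pixel columns grow to the right and rows downward; lengths in m; the calibration is good to about 2 mm. The wrist camera is an equidistant fisheye: a pixel r from the principal point sees the ray r / f radians off the axis. A picture is of the moment at which its call begins. There is no depth.
- r.close_job(): hands the job in, once; it reports no verdict.
The state is a dict: "clock": time; "joint_pos": joint angles; "qd": joint speeds; "joint_torque": joint torques, N m; "position": TCP position; "tcp_rot": TCP orientation; "force": force on the tool from outside, world axes, zero at the start; "torque": the same for the moment, N m; "grip_width": finger opening in m.
Only numpy, scipy, OpenCV 4.12 (cv2) and the standard library are available. Lean on these libraries where they do the work, as an engineer would, in place of code of your own. Each camera call takes 0.05 s, during which the arm holds its last target. There are 200 camera calls.

TASK

One of the three sensor plugs clicked into the sloping dock has a flat slab grip; the other two have round knobs. Pull the flat-gripped plug straight out of its sprung socket and stand it upright, metal foot down, in the narrow grey holder cup, lowering it gently until you feel it touch the bottom before you let go: neither drop it nor ram it down. Leave the two round plugs fully home in the dock, and do not knock over or shove aside the glass beaker and the little white flask by the cup.

Things in the scene. Friction and masses are not known exactly. Their poses are not given: they have to be found in the camera images.
- dock: fixed white console 152 x 270 mm, 100 mm high, with a grey sloping panel 56 x 250 mm whose outward normal is tipped 35 deg (0.611 rad) from vertical to the dock's -x. Origin: underside below the panel; y along the row, z up. A plug seated home has its foot at x = -6.9, z = 39.8 mm of this frame and y = -80, 0 or +80 mm; which plug is where varies.
- mid_mouth (a point): centre of the middle socket's mouth on the panel face, 82 mm above the table; axes as dock. Three square sockets 17 mm wide, 54 mm deep, perpendicular to the panel, 80 mm apart along the dock's y, each holding a plug.
- probe: the plug to take, with the flat slab grip. 150 mm long, 80 to 170 g. Origin: centre of its square foot; z up along it, leaning 35 to 36 deg while seated; y (along the row) is the slab's thin way. Steel shank 16 x 16 mm, z = 0-52; black collar 28 x 28 mm, z = 52-60, resting on the panel; round stem 16 mm dia. to z = 98; grey slab 16 mm (y) x 34 mm (x), z = 98-150.
- probe_grip (a point): the place to hold the plug: on its axis in the slab, 122 mm from the foot; axes as probe. 16 mm thick along y here. A grip of about 40 N holds it against the detent. It must be pulled along its own z; the foot is clear of the socket after 52 mm.
- probe_notch (a point): on the plug's axis 22 mm above the foot, at a notch 12 mm high, 3.5 mm deep in the shank's +x side. In the socket a sprung ball slide bites 3 mm into it: a light tug moves nothing, it lets go at an axial pull of roughly 12 to 22 N, then drags with 5 to 10 N until the foot has passed it some 25 mm out.
- round_a: one of the two other plugs: same shank, collar and stem, 150 mm long, but a round knob 26 mm dia. x 52 mm for a grip. Origin: foot; z up along the plug. To be left home.
- round_b: the second round-knobbed plug, same as round_a. To be left home.
- cup: narrow grey round holder cup, upright, fixed on a dark steel foot disc 80 mm dia. Outer dia. 52 mm, inner dia. 44 mm, rim 100 mm above the table. Origin: centre of the underside; z up.
- cup_rim (a point): centre of the holder cup's mouth, 100 mm above the table. The cup's floor is a springy black rubber pad set by hand at an unknown height: its top lies anywhere from 20 to 50 mm above the table and must be found by touch. It gives 1 mm per 1.5 N of push, up to 8 mm, then is hard.
- beaker: open glass beaker, 68 mm dia., 90 mm high, loose, 85 to 105 mm from the cup's axis. Not the holder. Origin: centre of its underside, z up.
- flask: small white capped jar, 40 mm dia., 65 mm high, loose, 85 to 105 mm from the cup's axis. Origin: centre of its underside, z up.
Mind the look-alikes: they are no part of the job. What is shaped like the probe but purple is not meant.

How it is judged:
By the outcome, as a careful person would: the job done as asked, in the order asked, and still so for the second after the job is handed in, with the robot touching nothing.
It also fails if it takes over 48 s, if anything falls off the work surface, if the arm or the gripper's body presses on something with over 40 N, if the wrist force passes 120 N, or if a joint passes its speed limit or range.

## Working session

There is one attempt and no reset: what is moved stays moved. The work goes in short steps, Python scripts to look and compute and a tool call to move; the robot and the scene stay as the last step left them, time stands still between calls to the robot, and variables do not carry over. Pictures are saved under pics/ and viewed, about 8 in all and at most 12, crops included, and the job is handed in when it is done.

Besides the shell and the picture viewer there is one more tool, called after "Emit:" as name([rows], argument=value, ...), one row to a line, values as JSON. arm_command: Moves the arm, as the interface text tells. Its arguments: {"type":"object","properties":{"steps":{"type":"array","items":{"type":"array","items":{"type":"array","items":{"type":"number"}}}},"squeeze":{"type":"number"}},"required":["steps"]}

```bash
mkdir -p pics; ls
cat > h.py <<'E'
import numpy as np, cv2
from scipy.spatial.transform import Rotation as R
from workcell import r, imaging
def grab(n,save=None):
    f=imaging.grab_frame(n)
    if save: cv2.imwrite('pics/'+save,f['image'][:,:,::-1])
    return f
def ray(f,px):
    K=f['mtx'];M=np.array(f['world_to_cam'])
    d=np.array([(px[0]-K[0][2])/K[0][0],-(px[1]-K[1][2])/K[1][1],-1.])
    Rm=M[:3,:3];return -Rm.T@M[:3,3], Rm.T@d/np.linalg.norm(d)
def onz(f,px,z):
    o,d=ray(f,px);return o+d*(z-o[2])/d[2]
def proj(f,p,fish=False):
    K=f['mtx'];M=np.array(f['world_to_cam']);c=M[:3,:3]@np.array(p)+M[:3,3]
    x,y,z=c[0],-c[1],-c[2]
    if fish:
        h=np.hypot(x,y);t=np.arctan2(h,z);x,y,z=x/h*t,y/h*t,1
    return np.array([K[0][0]*x/z+K[0][2],K[1][1]*y/z+K[1][2]])
def tri(rays):
    A=0;b=0
    for o,d in rays:
        P=np.eye(3)-np.outer(d,d);A=A+P;b=b+P@o
    return np.linalg.solve(A,b)
E
python3 - <<'E'
from h import *
np.set_printoptions(precision=4,suppress=True)
print(r.observe())
a=grab('side');b=grab('top')
for f in(a,b): print(f['mtx'],f['world_to_cam'],[k for k in f])
cv2.imwrite('pics/a.png',np.vstack([a['image'],b['image']])[:,:,::-1][:, :])
im=np.hstack([a['image'],b['image']])[:,:,::-1]
cv2.imwrite('pics/side.png',a['image'][:,:,::-1]);cv2.imwrite('pics/top.png',b['image'][:,:,::-1])
E
```

```text
pics
{'clock': 0.0, 'joint_pos': array([-1.4061,  0.2458,  1.5589,  0.    ,  1.3387, -0.1741]), 'qd': array([ 0.0012,  0.0004,  0.0008, -0.0012, -0.0008, -0.0007]), 'joint_torque': array([ -0.0022, -41.5841, -31.4599,   0.0684,   0.0333,  -0.0001]), 'position': array([ 0.216 , -0.6125,  0.2044]), 'tcp_rot': array([-0.0007,  0.8162, -0.5778, -0.0006]), 'force': array([ 0.3917,  0.2189, -0.1795]), 'torque': array([0.0162, 0.0126, 0.0321]), 'grip_width': 0.09421336928223141}
[[397.6206   0.     256.136 ]
 [  0.     397.6206 188.2393]
 [  0.       0.       1.    ]] [[ 0.9901 -0.1394  0.0155 -0.5868]
 [ 0.0685  0.5774  0.8136 -0.0896]
 [-0.1223 -0.8045  0.5812 -1.0183]
 [ 0.      0.      0.      1.    ]] ['image', 'mtx', 'world_to_cam']
[[386.5832   0.     248.9314]
 [  0.     386.5832 189.1584]
 [  0.       0.       1.    ]] [[ 0.0115 -0.9999 -0.0052 -0.0759]
 [ 0.997   0.0111  0.077  -0.5705]
 [-0.077  -0.0061  0.997  -1.1111]
 [ 0.      0.      0.      1.    ]] ['image', 'mtx', 'world_to_cam']
```

View pics/top.png

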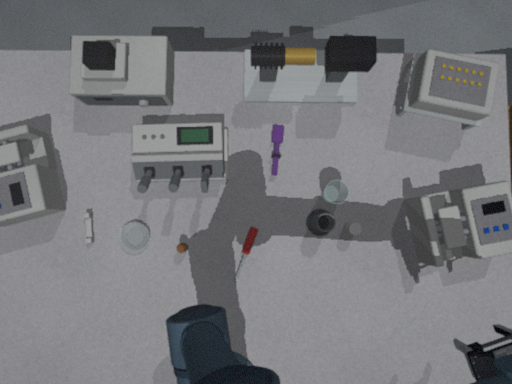

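View pics/side.png

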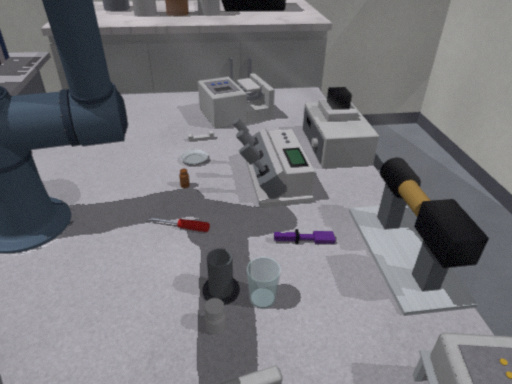

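Top view: dock at (180,155), with plugs at about (146,180), (176,178) and (206,177). The cup is at (321,222), beaker (335,190), flask (355,229), and the purple decoy lies at (277,150). Next is a close crop of the dock in both views, to find which plug has the slab grip.

Run:
```python
import cv2,numpy as np
a=cv2.imread('pics/top.png')[115:200,125:235];b=cv2.imread('pics/side.png')[110:210,225:325]
a=cv2.resize(a,(776,600),interpolation=cv2.INTER_CUBIC)[:, :];b=cv2.resize(b,(600,600),interpolation=cv2.INTER_CUBIC)
m=np.hstack([cv2.resize(a,(440,340)),cv2.resize(b,(340,340))])
m=np.clip(m.astype(float)*1.6,0,255).astype('uint8')
cv2.imwrite('pics/c1.png',m)
```

```text
(no output)
```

View pics/c1.png

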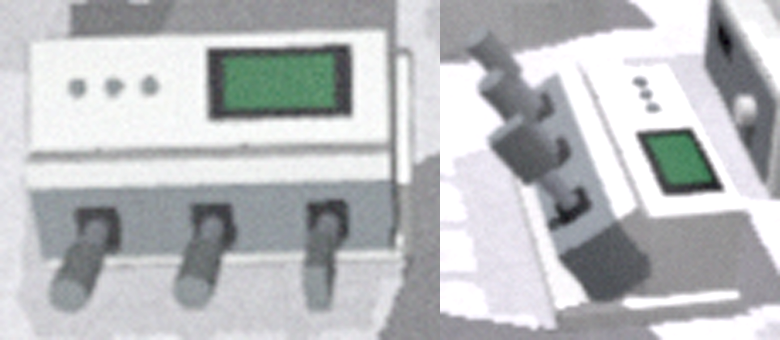

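```bash
cat > m.py <<'E'
from h import *
np.set_printoptions(precision=4,suppress=True)
b=grab('top');a=grab('side')
if __name__=='__main__':
    c=lambda u,v:(125+u/4-.4,115+v/4-.4)
    for n,p in zip('LMR',[(98,229),(213,226),(327,221)]): print(n,onz(b,c(*p),.089))
    print('tip',onz(b,c(318,296),.1627),'endL',onz(b,c(70,291),.1627),'endM',onz(b,c(193,290),.1627))
    print('panel edge', onz(b,c(28,188),.1),onz(b,c(396,186),.1), 'top', onz(b,c(30,42),.1),onz(b,c(388,32),.1))
    # cup rim by fit of dark blobs
    for nm,f in(('top',b),('side',a)):
        print(nm)
    for p,z in (((321,222),.1),((355,229),.065),((335,190),.09),((335,192),0)): print(p,onz(b,p,z))
    im=np.vstack([cv2.resize(b['image'][170:250,290:380],(630,560)[:2])])
    im2=cv2.resize(a['image'][235:345,190:300],(560,560))
    cv2.imwrite('pics/c2.png',np.clip(cv2.resize(np.hstack([im,im2])[:,:,::-1],(790,372)).astype(float)*1.5,0,255).astype('uint8'))
E
python3 m.py
```

```text
L [0.6111 0.2072 0.089 ]
M [0.6141 0.1276 0.089 ]
R [0.6184 0.0487 0.089 ]
tip [0.5606 0.0448 0.1627] endL [0.5621 0.2043 0.1627] endM [0.5636 0.1252 0.1627]
panel edge [0.6376 0.2533 0.1   ] [0.6417 0.0005 0.1   ] top [0.7395 0.2555 0.1   ] [0.7491 0.0078 0.1   ]
top
side
(321, 222) [ 0.4783 -0.266   0.1   ]
(355, 229) [ 0.4597 -0.3671  0.065 ]
(335, 190) [ 0.5664 -0.3065  0.09  ]
(335, 192) [ 0.5674 -0.326   0.    ]
```

View pics/c2.png

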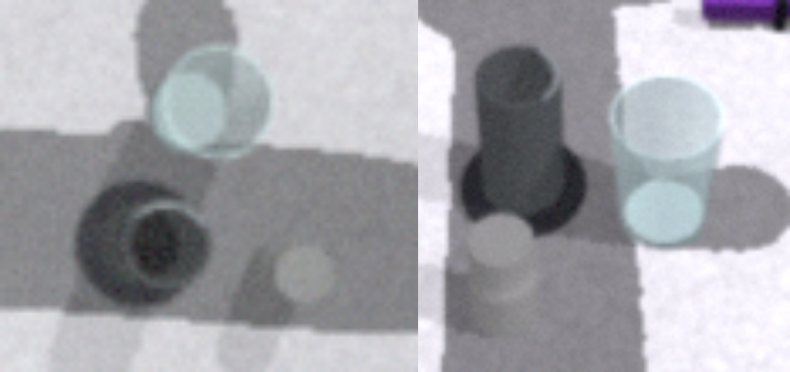

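Crop: the slab plug is the right-hand one in the top view, about (206,177), with the round knobs at (146,180) and (176,178). Cup rim is at top (325.7,221.8) and side (219.6,258.1).

```bash
cat >> h.py <<'E'
np.set_printoptions(precision=4,suppress=True)
def state():
    s=r.observe();q=s['tcp_rot'];return s,s['position'],R.from_quat([q[1],q[2],q[3],q[0]]).as_matrix()
def go(p,Rt):
    s,P,C=state()
    print('shift cm',C.T@(np.array(p)-P)*100,'rot deg',np.degrees(R.from_matrix(C.T@Rt).as_rotvec()))
def Rprobe(yaw,lean): # plug axes in world
    return R.from_euler('z',yaw).as_matrix()@R.from_euler('y',-lean).as_matrix()
def Rgrip(Rp): # tool z = -plug z, tool x = -plug y
    z=-Rp[:,2];x=-Rp[:,1];return np.c_[x,np.cross(z,x),z]
E
python3 - <<'E'
from h import *
from m import a,b
for n,t,s in (('cup',(325.7,221.8),(219.6,258.1)),('beaker',(336.3,191.8),(263.4,269.9)),('flask',(354.8,228.8),(214.9,306))):
    print(n,tri([ray(b,t),ray(a,s)]))
print(onz(b,(325.7,221.8),.1))
yaw=.045;Rp=Rprobe(yaw,.611);O=np.array([.656,.130,0])
foot=O+R.from_euler('z',yaw).as_matrix()@np.array([-.0069,-.08,.0398]);print('foot',foot)
print('side tip proj',proj(a,foot+Rp[:,2]*.15), 'top',proj(b,foot+Rp[:,2]*.15))
T=foot+Rp[:,2]*(.103+.12);print(T)
go(T,Rgrip(Rp)); print(Rgrip(Rp))
E
```

```text
cup [ 0.4785 -0.2794  0.0963]
beaker [ 0.5619 -0.3112  0.0849]
flask [ 0.4611 -0.3675  0.0615]
[ 0.479  -0.2787  0.1   ]
foot [0.6527 0.0498 0.0398]
side tip proj [244.7332 146.5208] top [203.7246 186.2162]
[0.5249 0.044  0.2225]
shift cm [-51.6876 -50.9678  -1.7001] rot deg [34.7513  5.1776 16.2948]
[[ 0.045  -0.8182  0.5731]
 [-0.999  -0.0368  0.0258]
 [-0.     -0.5737 -0.8191]]
```

Emit:
arm_command([
  [[-26, -25.5, -4, 17, 2.5, 8, 65], [-26, -25.5, -4, 17, 2.5, 8, 65], [-26, -25.5, -4, 17, 2.5, 8, 65], [-26, -25.5, -4, 17, 2.5, 8, 65], [-26, -25.5, -4, 17, 2.5, 8, 65], [-26, -25.5, -4, 17, 2.5, 8, 65], [-51.7, -51, -1.7, 34.75, 5.2, 16.3, 65], [-51.7, -51, -1.7, 34.75, 5.2, 16.3, 65], [-51.7, -51, -1.7, 34.75, 5.2, 16.3, 65], [-51.7, -51, -1.7, 34.75, 5.2, 16.3, 65]],
])

```text
clock: 1.55
position: [0.4772, -0.0563, 0.2301]
tcp_rot: [-0.217, 0.689, -0.659, 0.21]
force: [0.2, -0.2, -0.2]
grip_width: 0.0608
```

```bash
cat > n.py <<'E'
from h import *
yaw=.045;Rp=Rprobe(yaw,.611);O=np.array([.656,.130,0])
foot=O+R.from_euler('z',yaw).as_matrix()@np.array([-.0069,-.08,.0398])
T=foot+Rp[:,2]*(.103+.12)
s,P,C=state();print(s['clock'],P,s['qd'],s['force'],s['joint_pos']);go(T,Rgrip(Rp))
E
python3 n.py
```

```text
1.55 [ 0.4772 -0.0563  0.2301] [ 1.6576  0.3575 -0.1473 -0.6694 -0.9108  1.6174] [ 0.2485 -0.1701 -0.1693] [-0.5528 -0.639   2.3616  0.4119  0.9324  0.809 ]
shift cm [-9.8228 -3.8249  3.5961] rot deg [-0.1523 -0.1822 -0.0213]
```

Emit:
arm_command([
  [[0, 0, 0, 0, 0, 0, 65], [0, 0, 0, 0, 0, 0, 65]],
])

```text
clock: 1.8
position: [0.477, -0.0576, 0.2297]
tcp_rot: [-0.217, 0.69, -0.659, 0.208]
force: [0.1, 0.0, -0.3]
grip_width: 0.061
```

```bash
python3 n.py
```

```text
1.8 [ 0.477  -0.0576  0.2297] [-0.0628  0.0014 -0.0022 -0.     -0.0017  0.0017] [ 0.0526  0.047  -0.2994] [-0.5576 -0.6359  2.3598  0.4146  0.9366  0.8013]
shift cm [-9.9348 -3.895   3.5955] rot deg [-0.002  -0.0435  0.0784]
```

Emit:
arm_command([
  [[-9.9, -3.9, 3.6, 0, 0, 0, 65], [-9.9, -3.9, 3.6, 0, 0, 0, 65], [-9.9, -3.9, 3.6, 0, 0, 0, 65], [-9.9, -3.9, 3.6, 0, 0, 0, 65], [-9.9, -3.9, 3.6, 0, 0, 0, 65]],
])

```text
clock: 2.42
position: [0.5252, 0.041, 0.2226]
tcp_rot: [-0.217, 0.688, -0.66, 0.209]
force: [-0.0, 0.1, 0.3]
grip_width: 0.0614
```

```bash
python3 n.py
python3 - <<'E'
from h import *
from n import *
f=grab('wrist','w1.png');print(f['mtx'])
for l in (.06,.098,.15): print(l,proj(f,foot+Rp[:,2]*l,True))
E
```

```text
2.425 [0.5252 0.041  0.2226] [ 0.0094 -0.0015  0.0001 -0.0011  0.0002  0.0055] [-0.0327  0.0643  0.2773] [-0.2174 -0.4686  2.2731  0.2142  0.7525  1.2002]
shift cm [-0.3014  0.0212  0.008 ] rot deg [-0.0326 -0.213  -0.1855]
2.425 [0.5252 0.041  0.2226] [ 0.0094 -0.0015  0.0001 -0.0011  0.0002  0.0055] [-0.0327  0.0643  0.2773] [-0.2174 -0.4686  2.2731  0.2142  0.7525  1.2002]
shift cm [-0.3014  0.0212  0.008 ] rot deg [-0.0326 -0.213  -0.1855]
[[297.3186   0.     257.647 ]
 [  0.     297.3186 189.3432]
 [  0.       0.       1.    ]]
0.06 [255.1477 177.0306]
0.098 [254.9774 184.6656]
0.15 [254.6699 198.5862]
```

View pics/w1.png

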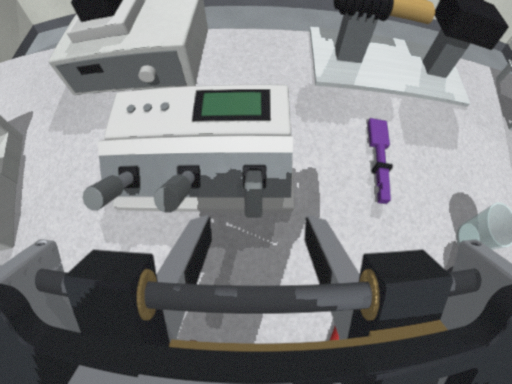

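Wrist view: the slab plug's grip is at about (254,200) and its collar at (255,178). The round knobs are at (105,192) and (172,190). I'll zoom in on this for accuracy.

Run:
```python
import cv2,numpy as np
m=cv2.imread('pics/w1.png')[130:225,85:300]
m=cv2.resize(m,None,fx=3.7,fy=3.7,interpolation=cv2.INTER_CUBIC)
cv2.imwrite('pics/w1c.png',np.clip(m*1.5,0,255).astype('uint8'))
```

```text
(no output)
```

View pics/w1c.png

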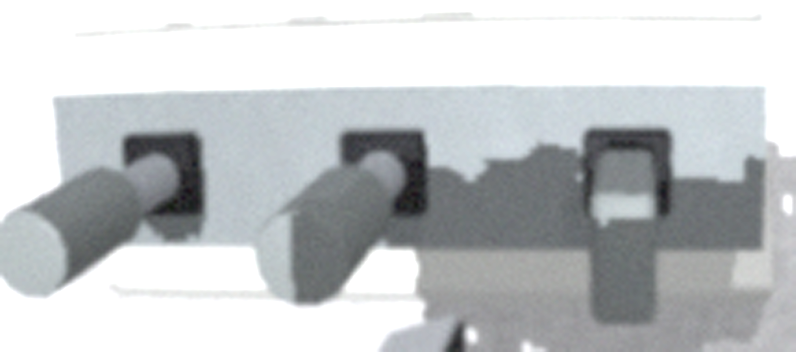

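```bash
sed -i 's/^s,P,C.*$//' n.py
cat > q.py <<'E'
from h import *
from n import *
f=grab('wrist')
for y in (0,.08,.16):
    ff=foot+Rp[:,1]*y
    for l in (.06,.15): print(y,l,(proj(f,ff+Rp[:,2]*l,True)-[85,130]+.5)*3.7)
foot=foot+Rp[:,1]*.0008
go(foot+Rp[:,2]*(.103+.12),Rgrip(Rp));go(foot+Rp[:,2]*(.103),Rgrip(Rp))
E
python3 q.py
```

```text
0 0.06 [632.4387 175.9852]
0 0.15 [630.9182 255.7249]
0.08 0.06 [385.5405 177.6903]
0.08 0.15 [306.4872 255.8882]
0.16 0.06 [161.7446 180.586 ]
0.16 0.15 [ 31.2946 254.4077]
shift cm [-0.3147  0.0219  0.0107] rot deg [-0.0371 -0.1757 -0.1321]
shift cm [-0.3515  0.0297 12.0106] rot deg [-0.0371 -0.1757 -0.1321]
```

Emit:
arm_command([
  [[-0.4, 0, 0, 0, 0, 0, 65], [-0.4, 0, 4, 0, 0, 0, 65], [-0.4, 0, 8, 0, 0, 0, 60], [-0.4, 0, 10, 0, 0, 0, 50], [-0.4, 0, 11, 0, 0, 0, 45], [-0.4, 0, 12, 0, 0, 0, 45], [-0.4, 0, 12, 0, 0, 0, 45], [-0.4, 0, 12, 0, 0, 0, 45]],
])

```text
clock: 3.52
position: [0.594, 0.0506, 0.1249]
tcp_rot: [-0.217, 0.689, -0.659, 0.209]
force: [-0.2, -1.3, 0.3]
grip_width: 0.0423
```

Run:
```python
from h import *
from n import *
foot=foot+Rp[:,1]*.0017
f=grab('wrist','w2.png');cv2.imwrite('pics/w2c.png',np.clip(cv2.resize(f['image'][130:330,170:350,::-1],None,fx=2.8,fy=2.8)*1.4,0,255).astype('uint8'))
s,P,C=state();print(P,s['force'],s['grip_width']);go(foot+Rp[:,2]*(.103),Rgrip(Rp))
for l in (.06,.15): print((proj(f,foot+Rp[:,2]*l,True)-[170,130])*2.8)
```

```text
[0.594  0.0506 0.125 ] [ 0.2938 -0.4238 -1.0256] 0.042319964002836025
shift cm [0.173  0.0825 0.041 ] rot deg [-0.0818 -0.0632  0.0279]
[253.6005 223.884 ]
[258.6095 381.3107]
```

View pics/w2c.png

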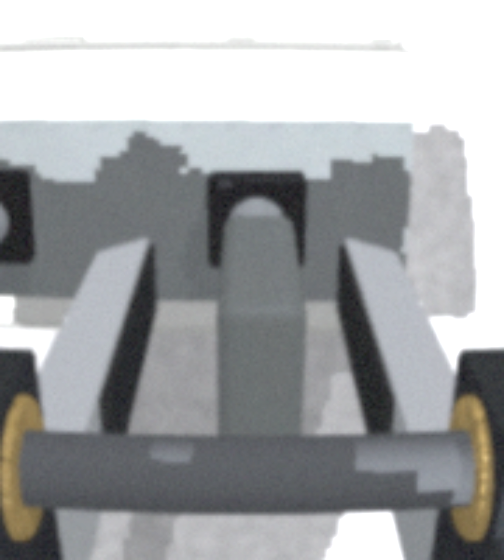

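The slab lies between the fingers, centred at crop column about 261. The finger midline is at about 247, so the tool has to go roughly 2.5 mm along +x before closing. Closing gently first.

Emit:
arm_command([
  [[0.25, 0.1, 0, 0, 0, 0, 45], [0.25, 0.1, 0, 0, 0, 0, 45], [0.25, 0.1, 0, 0, 0, 0, 20], [0.25, 0.1, 0, 0, 0, 0, 10], [0.25, 0.1, 0, 0, 0, 0, 10], [0.25, 0.1, 0, 0, 0, 0, 10]],
], squeeze=6)

```text
clock: 4.32
position: [0.593, 0.048, 0.1235]
tcp_rot: [-0.217, 0.689, -0.659, 0.208]
force: [0.1, -0.2, -0.1]
grip_width: 0.0158
```

Run:
```python
from h import *
s,P,C=state();print(P,s['grip_width'],'tool force',C.T@s['force'],'torque',C.T@s['torque'])
```

```text
[0.593  0.048  0.1235] 0.015780035736780728 tool force [ 0.2411 -0.0453  0.173 ] torque [-0.2625  0.0817  0.0556]
```

Emit:
arm_command([
  [[0, 0, 0, 0, 0, 0, 5], [0, 0, 0, 0, 0, 0, 5], [0, 0, -0.2, 0, 0, 0, 5], [0, 0, -0.4, 0, 0, 0, 5], [0, 0, -0.7, 0, 0, 0, 5], [0, 0, -1, 0, 0, 0, 5]],
], squeeze=45)

```text
clock: 5.08
position: [0.5873, 0.0477, 0.1312]
tcp_rot: [-0.217, 0.689, -0.659, 0.208]
force: [9.6, -0.0, -8.6]
grip_width: 0.0157
```

Run:
```python
from h import *
s,P,C=state();print(P,s['grip_width'],'tool force',C.T@s['force'],'torque',C.T@s['torque'], C.T@(P-[0.593,0.048,0.1235]))
```

```text
[0.5873 0.0477 0.1312] 0.015710434728656464 tool force [ 0.4639 -2.9035 12.5223] torque [0.2674 0.0731 0.0546] [ 0.0001  0.0002 -0.0096]
```

Emit:
arm_command([
  [[0, 0, -0.6, 0, 0, 0, 5], [0, 0, -1.2, 0, 0, 0, 5], [0, 0, -1.8, 0, 0, 0, 5], [0, 0, -2.6, 0, 0, 0, 5], [0, 0, -3.4, 0, 0, 0, 5], [0, 0, -4.2, 0, 0, 0, 5], [0, 0, -5, 0, 0, 0, 5], [0, 0, -6, 0, 0, 0, 5], [0, 0, -7, 0, 0, 0, 5], [0, 0, -7, 0, 0, 0, 5]],
])

```text
clock: 6.32
position: [0.5474, 0.046, 0.1903]
tcp_rot: [-0.218, 0.689, -0.659, 0.209]
force: [-0.3, 0.6, -1.9]
grip_width: 0.0156
```

Run:
```python
from h import *
s,P,C=state();print(P,s['grip_width'],s['joint_pos'],'F',s['force'],'torque',C.T@s['torque'], C.T@(P-[0.593,0.048,0.1235]))
f=grab('side','s3.png');t=grab('top')
cv2.imwrite('pics/s3c.png',np.hstack([cv2.resize(g['image'][y:y+130,x:x+130],(390,390),interpolation=cv2.INTER_CUBIC) for g,x,y in((f,190,70),(t,130,100))])[:,:,::-1])
```

```text
[0.5474 0.046  0.1903] 0.015628513972215523 [-0.1933 -0.3508  2.2545  0.2241  0.6502  1.1946] F [-0.3488  0.6286 -1.9393] torque [-0.3583 -0.0228  0.0022] [ 0.0001 -0.0011 -0.0809]
```

View pics/s3c.png

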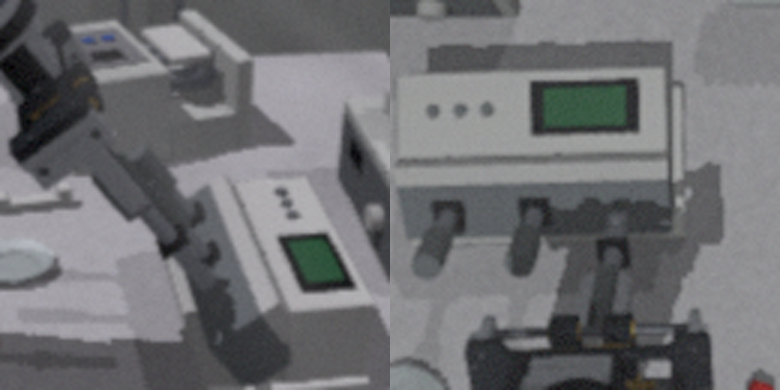

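Both round plugs are still home. The slab plug has moved 81 mm out, hangs free, and its weight is on the wrist. Next: upright over the cup.

Run:
```python
from h import *
Rv=Rgrip(Rprobe(.045,0))
go([.53,.0,.30],Rv);go([.4785,-.279,.27],Rv)
```

```text
shift cm [  4.5347  -4.7904 -10.1745] rot deg [-35.0231  -0.0597   0.0024]
shift cm [ 32.1735   2.1819 -11.3639] rot deg [-35.0231  -0.0597   0.0024]
```

Emit:
arm_command([
  [[0, 0, -5, 0, 0, 0, 5], [2, -3, -8, -8, 0, 0, 5], [4.5, -4.8, -10.2, -17, 0, 0, 5], [9, -4, -10.4, -25, 0, 0, 5], [14, -2.5, -10.6, -35, 0, 0, 5], [19, -1, -10.9, -35, 0, 0, 5], [24, 0.5, -11.1, -35, 0, 0, 5], [29, 1.5, -11.3, -35, 0, 0, 5], [32.2, 2.2, -11.4, -35, 0, 0, 5], [32.2, 2.2, -11.4, -35, 0, 0, 5]],
])

```text
clock: 7.68
position: [0.4777, -0.2809, 0.2689]
tcp_rot: [0.0, 0.722, -0.692, -0.0]
force: [0.8, 0.7, -1.3]
grip_width: 0.0161
```

Emit:
arm_command([
  [[0, 0, 0, 0, 0, 0, 5], [0, 0, 0, 0, 0, 0, 5], [0, 0, 0, 0, 0, 0, 5], [0, 0, 0, 0, 0, 0, 5]],
])

```text
clock: 8.18
position: [0.4785, -0.2787, 0.2703]
tcp_rot: [0.0, 0.723, -0.691, 0.001]
force: [0.1, 0.3, -1.5]
grip_width: 0.0155
```

Run:
```python
from h import *
Rv=Rgrip(Rprobe(.045,0))
s,P,C=state();print(s['clock'],P,C[:,2],s['grip_width'],s['joint_pos'],s['force'])
go([.4785,-.279,.27],Rv)
f=grab('side','s4.png');t=grab('top','t4.png');w=grab('wrist','w4.png')
c=[cv2.resize(g['image'][y:y+k,x:x+k],(390,390),interpolation=cv2.INTER_CUBIC) for g,x,y,k in((f,175,180,130),(w,160,100,200))]
cv2.imwrite('pics/s4c.png',np.clip(np.hstack(c)[:,:,::-1]*1.5,0,255).astype('uint8'))
for l in (.103,.043,.051,0.): print(l,proj(f,P+C[:,2]*l),proj(w,P+C[:,2]*l,True))
print(proj(f,[.4785,-.279,.1]),proj(w,[.4785,-.279,.1],True))
```

```text
8.175 [ 0.4785 -0.2787  0.2703] [ 0.0005 -0.0011 -1.    ] 0.015511730357147951 [-0.7321 -0.0302  1.7372 -0.0005  1.4335  0.7931] [ 0.1367  0.2544 -1.4931]
shift cm [ 0.0256 -0.0037  0.026 ] rot deg [-0.0276 -0.064   0.0385]
0.103 [218.4546 231.2715] [258.0507 189.5466]
0.043 [217.1238 206.3888] [258.1257 208.8276]
0.051 [217.3086 209.8446] [258.1137 205.7281]
0.0 [216.0881 187.0234] [258.2053 229.6213]
[219.7888 256.5976] [258.0499 175.4155]
```

View pics/s4c.png

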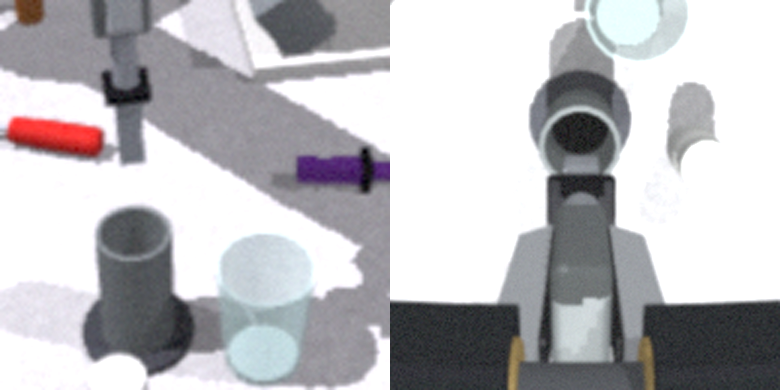

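```bash
cat > v.py <<'E'
from h import *
s,P,C=state();ax=np.cross(-C[:,0],-C[:,2])  # plug x
py=-C[:,0]; print('plug x',ax)
def B(n,l,x,y,f,o,k,fish): 
    print(n,(proj(f,P+C[:,2]*l+ax*x+py*y,fish)-o)*k)
f=grab('side');w=grab('wrist')
for n,l,h in (('collarbot',.051,.014),('collartop',.043,.014),('foot',.103,.008)):
    for x in(-h,h):
        for y in(-h,h):
            B(n+' w %d%d'%(x>0,y>0),l,x,y,w,np.array([160,100]),1.95,True);B(n+' s',l,x,y,f,np.array([175,180]),3.,False)
c=[cv2.resize(g['image'][y:y+k,x:x+k],(390,390),interpolation=cv2.INTER_CUBIC) for g,x,y,k in((f,195,195,60),(w,220,145,80))]
cv2.imwrite('pics/s5c.png',np.clip(np.hstack(c)[:,:,::-1]*1.5,0,255).astype('uint8'))
for y0,(g,fish) in enumerate(((f,False),(w,True))):
    cir=np.array([proj(g,[.4785+.026*np.cos(t),-.279+.026*np.sin(t),.1],fish) for t in np.arange(0,6.28,.1)])
    o=np.array([[195,195],[220,145]][y0]);k=[6.5,4.875][y0]
    print('rim pred box',((cir.min(0)-o)*k),((cir.max(0)-o)*k))
E
python3 v.py
```

```text
plug x [0.999  0.0451 0.0004]
collarbot w 00 [224.7049 237.6284]
collarbot s [105.7675 106.9042]
collarbot w 01 [158.8109 237.6388]
collarbot s [101.5952  78.3259]
collarbot w 10 [225.8536 173.8595]
collarbot s [152.4773 101.9745]
collarbot w 11 [157.7364 173.8613]
collarbot s [146.9149  73.7172]
collartop w 00 [225.7813 244.5319]
collartop s [105.0652  96.4508]
collartop w 01 [157.8058 244.5439]
collartop s [100.8879  68.0112]
collartop w 10 [227.0341 178.923 ]
collartop s [152.0843  91.5541]
collartop w 11 [156.6344 178.9257]
collartop s [146.4986  63.4356]
foot w 00 [207.3478 190.0266]
foot s [118.7944 164.1384]
foot w 01 [175.8019 190.0283]
foot s [116.2739 147.4114]
foot w 10 [207.5803 159.2972]
foot s [144.2307 161.256 ]
foot w 11 [175.5943 159.2972]
foot s [141.2922 144.6329]
rim pred box [ 76.0038 341.0084] [245.8622 463.0711]
rim pred box [79.5422 43.4563] [290.2008 249.4656]
```

View pics/s5c.png

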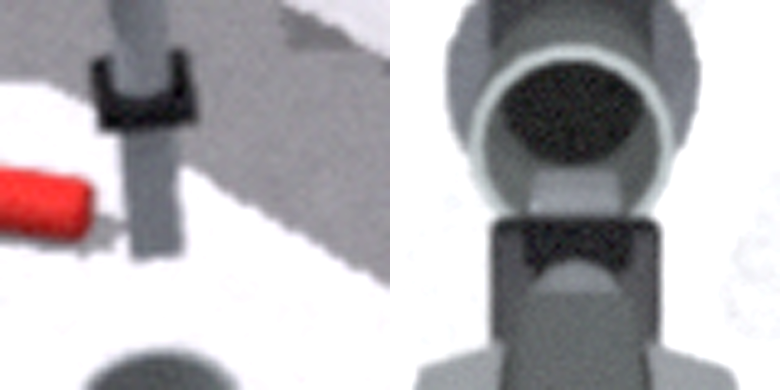

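The plug leans about 1.5° (foot towards +x), and the cup is about 0.5 mm further +x. I'll correct that, lower to just above the rim, then measure again.

Emit:
arm_command([
  [[0, -0.15, 0, -1.5, 0, 0, 5], [0, -0.15, 2, -1.5, 0, 0, 5], [0, -0.15, 4, -1.5, 0, 0, 5], [0, -0.15, 5.5, -1.5, 0, 0, 5], [0, -0.15, 5.7, -1.5, 0, 0, 5], [0, -0.15, 5.7, -1.5, 0, 0, 5], [0, -0.15, 5.7, -1.5, 0, 0, 5]],
])

```text
clock: 9.3
position: [0.4801, -0.2796, 0.214]
tcp_rot: [0.01, 0.723, -0.691, -0.008]
force: [0.5, -0.9, -1.2]
grip_width: 0.016
```

Run:
```python
from h import *
s,P,C=state();print(s['clock'],P,C[:,2],s['force'],s['grip_width'])
f=grab('side');w=grab('wrist');t=grab('top')
c=[cv2.resize(g['image'][y:y+k,x:x+k],(390,390),interpolation=cv2.INTER_CUBIC) for g,x,y,k in((f,190,210,65),(w,220,145,80))]
cv2.imwrite('pics/s6c.png',np.clip(np.hstack(c)[:,:,::-1]*1.5,0,255).astype('uint8'))
Z=np.array([0,0,1.]);q=P+np.array([0,0,0])
X=np.array([1,.045,0]);Y=np.array([-.045,1,0])
for n,z,h in (('collarbot',P[2]-.051,.014),('foot',P[2]-.103,.008)):
    for x,y in ((-h,-h),(h,-h),(h,h),(-h,h)):
        p=np.array([.479,-.279,z])+X*x+Y*y
        print(n,'%d%d'%(x>0,y>0),'s',(proj(f,p)-[190,210])*6,'w',(proj(w,p,True)-[220,145])*4.875+[390,0])
for g,fish,o,k,e in ((f,0,[190,210],6,0),(w,1,[220,145],4.875,390)):
  for rr in (.022,.026):
    cir=np.array([proj(g,[.479+rr*np.cos(a),-.279+rr*np.sin(a),.1],fish) for a in np.arange(0,6.28,.1)])
    print('rim',rr,(cir.min(0)-o)*k+[e,0],(cir.max(0)-o)*k+[e,0])
```

```text
9.3 [ 0.4801 -0.2796  0.214 ] [-0.0246 -0.0032 -0.9997] [ 0.4868 -0.863  -1.2119] 0.01595648551472925
collarbot 00 s [132.9063 172.6382] w [655.048  373.1973]
collarbot 10 s [222.2529 162.4087] w [657.9902 214.8904]
collarbot 11 s [211.3853 104.1569] w [487.294  215.0111]
collarbot 01 s [124.5832 113.7507] w [490.3703 373.3363]
foot 00 s [157.2847 275.759 ] w [611.866  248.7123]
foot 10 s [206.039  269.8338] w [612.429  172.1437]
foot 11 s [200.2806 235.8449] w [532.247  172.1976]
foot 01 s [152.2939 241.5659] w [532.8796 248.7702]
rim 0.022 [113.7882 232.8952] [246.431  328.2014]
rim 0.026 [101.6715 224.6501] [258.4447 337.3075]
rim 0.022 [466.9402  92.8083] [677.6193 296.0411]
rim 0.026 [447.8622  73.6382] [696.6984 313.6998]
```

View pics/s6c.png

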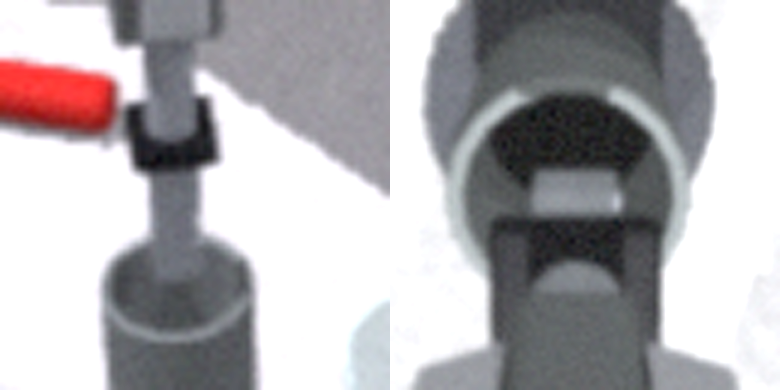

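Rim, collar and foot agree to within about 1 mm. The wrist view puts the cup about 1 mm further +y, so I'll shift that and lower to foot height 57 mm, which is above the highest possible pad.

Emit:
arm_command([
  [[-0.1, 0, 0, 0, 0, 0, 5], [-0.1, 0, 0, 0, 0, 0, 5], [-0.1, 0.05, 2, 0, 0, 0, 5], [-0.1, 0.1, 4, 0, 0, 0, 5], [-0.1, 0.13, 5, 0, 0, 0, 5], [-0.1, 0.14, 5.4, 0, 0, 0, 5], [-0.1, 0.14, 5.4, 0, 0, 0, 5]],
])

```text
clock: 10.32
position: [0.4769, -0.2785, 0.159]
tcp_rot: [0.01, 0.723, -0.691, -0.009]
force: [0.0, 0.1, -1.4]
grip_width: 0.0156
```

I got the sign wrong on the tilt compensation: x is now 3.2 mm too low. The collar is still above the rim and there is no contact. Correcting.

Emit:
arm_command([
  [[0, -0.32, 0, 0, 0, 0, 5], [0, -0.32, 0, 0, 0, 0, 5], [0, -0.32, 0, 0, 0, 0, 5]],
])

```text
clock: 10.7
position: [0.4803, -0.2784, 0.1595]
tcp_rot: [0.01, 0.723, -0.691, -0.008]
force: [0.1, -0.5, -0.6]
grip_width: 0.0159
```

Run:
```python
from h import *
s,P,C=state();print(s['clock'],P,C[:,2],s['force'],s['torque'])
f=grab('side');w=grab('wrist')
c=[cv2.resize(g['image'][y:y+k,x:x+k],(390,390),interpolation=cv2.INTER_CUBIC) for g,x,y,k in((f,190,220,65),(w,220,145,80))]
cv2.imwrite('pics/s7c.png',np.clip(np.hstack(c)[:,:,::-1]*1.5,0,255).astype('uint8'))
```

```text
10.7 [ 0.4803 -0.2784  0.1595] [-0.0254 -0.0026 -0.9997] [ 0.1354 -0.5446 -0.6119] [0.0269 0.0559 0.0136]
```

View pics/s7c.png

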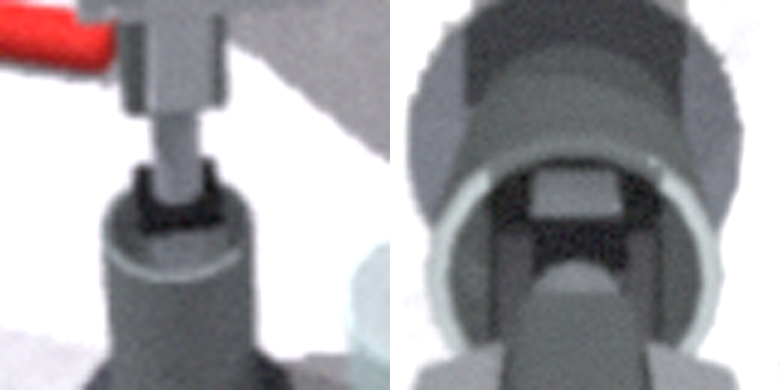

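The collar is centred over the mouth (wrist columns 575 against 575, side 177.5 against 179). Lowering by feel.

Emit:
arm_command([
  [[0, -0.05, 0.2, 0, 0, 0, 5], [0, -0.05, 0.4, 0, 0, 0, 5], [0, -0.06, 0.6, 0, 0, 0, 5], [0, -0.06, 0.8, 0, 0, 0, 5], [0, -0.06, 0.8, 0, 0, 0, 5]],
])

```text
clock: 11.42
position: [0.4803, -0.2782, 0.1508]
tcp_rot: [0.01, 0.723, -0.691, -0.009]
force: [0.3, 0.4, 0.1]
grip_width: 0.0157
```

Emit:
arm_command([
  [[0, 0, 0.15, 0, 0, 0, 5], [0, -0.01, 0.3, 0, 0, 0, 5], [0, -0.01, 0.3, 0, 0, 0, 5]],
])

```text
clock: 11.8
position: [0.4804, -0.2782, 0.1479]
tcp_rot: [0.01, 0.723, -0.691, -0.009]
force: [-0.3, -0.1, -1.1]
grip_width: 0.0155
```

```bash
cat > o.py <<'E'
from h import *
s,P,C=state();F=[]
for i in range(6): grab('wrist');F.append(r.observe()['force'])
print(s['clock'],P,s['grip_width'],s['torque'],np.mean(F,0),np.std(F,0))
E
python3 o.py
```

```text
11.8 [ 0.4804 -0.2782  0.1479] 0.015460422631667489 [0.0259 0.02   0.0164] [ 0.306  -0.094  -1.3628] [0.5449 0.7168 0.4896]
```

The collar is inside the rim with no contact. The baseline is Fz about -1.36 N with 0.5 N of noise.

Emit:
arm_command([
  [[0, 0, 0.15, 0, 0, 0, 5], [0, -0.01, 0.3, 0, 0, 0, 5], [0, -0.01, 0.4, 0, 0, 0, 5], [0, -0.01, 0.4, 0, 0, 0, 5]],
])

```text
clock: 12.6
position: [0.4804, -0.2782, 0.1439]
tcp_rot: [0.01, 0.723, -0.691, -0.009]
force: [0.5, -0.1, -1.1]
grip_width: 0.0157
```

Emit:
arm_command([
  [[0, 0, 0.15, 0, 0, 0, 5], [0, -0.01, 0.3, 0, 0, 0, 5], [0, -0.01, 0.4, 0, 0, 0, 5], [0, -0.01, 0.4, 0, 0, 0, 5]],
])

```text
clock: 13.1
position: [0.4805, -0.2782, 0.14]
tcp_rot: [0.01, 0.723, -0.691, -0.009]
force: [0.7, -0.3, -1.3]
grip_width: 0.0161
```

Emit:
arm_command([
  [[0, 0, 0.15, 0, 0, 0, 5], [0, -0.01, 0.3, 0, 0, 0, 5], [0, -0.01, 0.4, 0, 0, 0, 5], [0, -0.01, 0.4, 0, 0, 0, 5]],
])

```text
clock: 13.6
position: [0.4804, -0.2782, 0.1359]
tcp_rot: [0.01, 0.723, -0.691, -0.009]
force: [-0.3, -0.0, -2.1]
grip_width: 0.0154
```

Emit:
arm_command([
  [[0, 0, 0.15, 0, 0, 0, 5], [0, -0.01, 0.3, 0, 0, 0, 5], [0, -0.01, 0.4, 0, 0, 0, 5], [0, -0.01, 0.4, 0, 0, 0, 5]],
])

```text
clock: 14.1
position: [0.4805, -0.2782, 0.132]
tcp_rot: [0.01, 0.723, -0.691, -0.009]
force: [-0.8, 0.9, -0.5]
grip_width: 0.0158
```

Emit:
arm_command([
  [[0, 0, 0.15, 0, 0, 0, 5], [0, -0.01, 0.3, 0, 0, 0, 5], [0, -0.01, 0.3, 0, 0, 0, 5]],
])

```text
clock: 14.48
position: [0.4804, -0.2782, 0.1289]
tcp_rot: [0.01, 0.723, -0.691, -0.009]
force: [-0.1, 0.5, -0.5]
grip_width: 0.0156
```

```bash
python3 o.py
```

```text
14.475 [ 0.4804 -0.2782  0.1289] 0.015620743054038546 [ 0.0636 -0.0126 -0.0037] [-0.2978  0.3242 -1.4714] [0.6527 0.4984 0.3742]
```

Emit:
arm_command([
  [[0, 0, 0.15, 0, 0, 0, 5], [0, -0.01, 0.3, 0, 0, 0, 5], [0, -0.01, 0.3, 0, 0, 0, 5]],
])

```text
clock: 15.15
position: [0.4807, -0.2784, 0.1264]
tcp_rot: [0.01, 0.723, -0.691, -0.008]
force: [-0.6, 0.2, 1.1]
grip_width: 0.0161
```

```bash
python3 o.py
```

```text
15.15 [ 0.4807 -0.2784  0.1264] 0.01606394223614453 [ 0.1161  0.1143 -0.0414] [-0.4815 -0.2651  2.0021] [0.6548 0.5687 0.2749]
```

Contact: Fz rose 3.5 N over about 2 mm, matching the pad's stiffness. Easing up 1 mm, then releasing.

Emit:
arm_command([
  [[0, 0, -0.1, 0, 0, 0, 5], [0, 0, -0.1, 0, 0, 0, 5], [0, 0, -0.1, 0, 0, 0, 19], [0, 0, -0.1, 0, 0, 0, 24], [0, 0, -0.1, 0, 0, 0, 35], [0, 0, -0.1, 0, 0, 0, 50], [0, 0, -0.1, 0, 0, 0, 50]],
], squeeze=10)

```text
clock: 16.32
position: [0.4806, -0.2783, 0.127]
tcp_rot: [0.01, 0.723, -0.691, -0.009]
force: [0.1, 0.4, -0.4]
grip_width: 0.0463
```

```bash
python3 o.py
```

```text
16.325 [ 0.4806 -0.2783  0.127 ] 0.04628720625228019 [ 0.0334 -0.05    0.0413] [0.2068 0.2021 0.4852] [0.5017 0.3142 0.581 ]
```

Emit:
arm_command([
  [[0, 0, -1, 0, 0, 0, 50], [0, 0, -3, 0, 0, 0, 50], [0, 0, -6, 0, 0, 0, 50], [0, 0, -10, 0, 0, 0, 50], [0, 0, -14, 0, 0, 0, 50], [-4, 0, -18, 0, 0, 0, 50], [-10, 4, -18, 0, 0, 0, 50], [-15, 4, -18, 0, 0, 0, 50], [-15, 4, -18, 0, 0, 0, 50]],
])

```text
clock: 17.75
position: [0.4384, -0.1274, 0.3102]
tcp_rot: [0.009, 0.724, -0.69, -0.007]
force: [0.4, -0.2, -0.1]
grip_width: 0.0469
```

```bash
python3 o.py
python3 - <<'E'
from h import *
f=grab('side');t=grab('top')
c=[cv2.resize(g['image'][y:y+k,x:x+k],(390,390),interpolation=cv2.INTER_CUBIC) for g,x,y,k in((f,180,110,230),(t,140,100,230))]
cv2.imwrite('pics/s8c.png',np.clip(np.hstack(c)[:,:,::-1]*1.4,0,255).astype('uint8'))
E
```

```text
17.75 [ 0.4384 -0.1274  0.3102] 0.046865100660805195 [ 0.0042 -0.0015 -0.0123] [ 0.0848 -0.2584 -0.2301] [0.2796 0.4496 0.5008]
```

Run:
```python
from h import *
f=grab('side');t=grab('top')
s0=cv2.imread('pics/side.png')[:,:,::-1].astype(int);t0=cv2.imread('pics/top.png')[:,:,::-1].astype(int)
def blob(a,b,x0,x1,y0,y1,th=40):
    d=(np.abs(a['image'].astype(int)-b).max(2)>th)[y0:y1,x0:x1];ys,xs=np.nonzero(d);return d,ys+y0,xs+x0
d,ys,xs=blob(f,s0,195,245,175,265)
print(len(ys))
for y in range(185,265,6):
    m=xs[ys==y]; print(y,(m.min(),m.max(),len(m)) if len(m) else None,end=' ')
F=np.array([.479,-.279,.0235])
for l in (.06,.098,.15): print('pred',l,proj(f,F+[0,0,l]),proj(t,F+[0,0,l]))
# template shift of beaker, flask, plugs
def shift(g,g0,x,y,w,h):
    T=g0[y:y+h,x:x+w].astype('uint8');S=g['image'][y-8:y+h+8,x-8:x+w+8]
    m=cv2.matchTemplate(np.ascontiguousarray(S),np.ascontiguousarray(T),cv2.TM_CCOEFF_NORMED);_,v,_,p=cv2.minMaxLoc(m);return p[0]-8,p[1]-8,round(v,3)
print('beaker side',shift(f,s0,245,258,38,52),'flask side',shift(f,s0,202,298,26,38),'flask top',shift(t,t0,346,219,19,20),'beaker top',shift(t,t0,320,176,32,30))
print('L top',shift(t,t0,136,165,20,28),'M top',shift(t,t0,166,165,20,28),'M side',shift(f,s0,236,138,30,25),'L side',shift(f,s0,230,117,25,25))
```

```text
2523
185 (np.int64(199), np.int64(216), 18) 191 (np.int64(201), np.int64(237), 37) 197 (np.int64(205), np.int64(244), 40) 203 (np.int64(233), np.int64(244), 12) 209 (np.int64(195), np.int64(210), 16) 215 (np.int64(195), np.int64(228), 34) 221 (np.int64(195), np.int64(244), 50) 227 (np.int64(198), np.int64(244), 29) 233 (np.int64(195), np.int64(244), 33) 239 (np.int64(195), np.int64(244), 46) 245 (np.int64(198), np.int64(244), 42) 251 (np.int64(201), np.int64(244), 25) 257 (np.int64(201), np.int64(244), 18) 263 (np.int64(200), np.int64(244), 21) pred 0.06 [220.3436 262.4001] [324.6359 221.7453]
pred 0.098 [219.6319 248.7706] [327.3587 221.8456]
pred 0.15 [218.5903 228.8216] [331.4281 221.9955]
beaker side (1, 0, 0.678) flask side (1, -1, 0.564) flask top (0, 0, 0.666) beaker top (0, 0, 0.709)
L top (0, 0, 0.992) M top (0, 0, 0.992) M side (7, 8, 0.667) L side (0, 0, 0.998)
```

Run:
```python
from h import *
f=grab('side');t=grab('top')
for g,x,y,w,h in((f,200,218,40,56),(t,312,208,32,28)):
    c=cv2.cvtColor(g['image'],cv2.COLOR_RGB2GRAY)[y:y+h:(2 if h>40 else 1),x:x+w]
    for i,row in enumerate(c): print('%3d '%(y+i*(2 if h>40 else 1))+''.join('@%#*+=-:. '[min(9,v//22)] for v in row))
```

```text
218 ::::::::::::::::::::::::::::::::::::::-=
220 ---:::::::::::::::::::::::::::::::::::::
222 ****+++==-::::::::::::::::::::::::::::::
224 *******##+-:::::::::::::::::::::::::::::
226 *******##+-:---------======:::::::::::::
228 #########*+++++++++++++++++=::::::::::::
230 %%#%%%%##*+++++++++++++++++=::::::::::::
232 +*******++*+++*******######+-:::::::::::
234 ::::::-===*################+-:::::::::::
236 :::::::::-*################*-:::::::::::
238 :::::::::-+################*=:::::::::::
240 :::::::::-+################*=:::::::::::
242 :::::::::-=*###############*-:::::::::::
244 ::::::::::=*###############*=:::::::::::
246 ::::::::::-*###############*=:::::::::::
248 ::::::::::-*###############*=:::::::::::
250 ::::::::::-+##############*+-:::::::::::
252 ::::::::-=*########****####*++--::::::::
254 :::::::-+*#########*****#######+-:::::::
256 ::::::-+*#%%####*#******####*##*=:::::::
258 ::::::-+*#######**#****#%%#####*=:::::::
260 ::::::-+*####@@%*******#%@%##***=:::::::
262 ::::::-+++*#%%%%*******#%@%#***#=:::::::
264 ::::::-+***+*####******##***####=:::::::
266 ::::::-+*####***
[... 495 characters left out ...]
7 #####*+*#%%%%%##*+++++=--------=
218 #####**##%%%%###*+++++=--------=
219 #####**#%%#%####*++++++--------=
220 #####**#%%######*++++++=-------=
221 ####***#%#######*++++++=-------=
222 ####**#####**###*++++++=-------=
223 ##############%##++++++=-------=
224 #######%#########++++++=-------=
225 #%%##############++++++--------=
226 #%###############*+++++--------=
227 %########**#%##%#*+++++--------=
228 %########++*#####*++++=--------=
229 #########***######++==---------=
230 #################*+=-----------=
231 #############%###+=------------=
232 #################=--------------
233 ##############*##=-------------=
234 *###*############=-------------=
235 *################=-----------=-=
```

```bash
python3 -c "
from workcell import r
print(r.observe()['clock'],r.close_job())"
```

```text
the job is handed in; nothing more can be done
18.35 None
```

I pulled the flat-gripped plug straight out of its socket and stood it upright in the grey cup, then handed the job in at 18.35 s.

- **Pull:** I gripped the slab at about 45 N and drew the plug 81 mm along its own axis. The pull read about 12.5 N partway out; the moment the ball let go was not recorded.
- **Placing:** I lowered it in steps of 3–4 mm. The pad was felt when the wrist force rose about 3.5 N over one 3 mm step, with the foot about 23 mm above the table. I then eased up 1 mm and let go; after release, force readings were near zero.
- **One slip on the way:** I made a sign error in a sideways correction just above the cup, which put the plug 3.2 mm off. I fixed it before the collar reached the rim, and nothing touched.

**Last checks**
- **Plug:** the slab top appears in the side camera within about 1–2 px of where an upright plug should be.
- **Round plugs:** the left-hand one matches its starting image in both views. The middle one matches in the top view (0 px shift, 0.99). Its side-view check did not agree (7–8 px shift, weak match of 0.67), because the pulled plug was part of the comparison picture, so I discounted it.
- **Beaker and flask:** they shifted 0–1 px, but those matches were weak (0.56–0.71) because the arm's shadow had moved.
- **No final look by eye:** the 12-picture limit was reached, so these last checks are numeric only.

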